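# Tip the rinse tray so the stoppers gather in its pouring corner, and hold it

## Robot

A 6-joint arm with a two-finger parallel gripper is mounted at the origin on the work surface. World frame = base frame: x ahead of the robot, y to its left, z up, the work surface at z = 0. Lengths are in m, angles in rad, forces in N, time in s.
With the tool pointing down it reaches from about 0.15 to 0.775 m from the base axis. Payload 6.1 kg.
Tool frame: the origin (TCP) lies at the very end of the fingers, on their centre line; the grasp point (between the pads) lies 19 mm behind it; z points along the fingers, y is the line along which they close (so a half turn about z gives the same grasp; the last joint's range is limited). The gripper opens to 85 mm and grips with 20 to 120 N. Pads are 22 mm wide; open, the fingers measure 114 mm over their backs; the gripper's body (76 mm by 85 mm) begins 54 mm behind the grasp point. The pads swing forward as they close: fully open they stand 13 mm farther back than shut.
Start: joints at [-1.247, 0.126, -0.04, 1.405, 0, 1.571], TCP at [0.167, -0.498, 0.231] pointing down, gripper open.
Joint ranges: [-2.72, 2.72], [-0.95, 1.95], [-1.27, 1.35], [-1.78, 2.02], [-1.46, 1.47], [-3.14, 3.14]. Speed limits (rad/s): [2.39, 2.39, 3.01, 3.14, 3.14, 3.14].

## Interface

Orientations are given as a 3x3 rotation matrix whose columns are the frame's x, y, z axes.
In Python, from plant import r gives the robot as it stands.
- The arm moves only by the tool step_arm, never from a script. Its argument "motion" is a list of rows, each an object of numbers: "ax", "ay", "az": the turn, a rotation vector about the tool's x, y, z in rad; "dx", "dy", "dz": the shift along the tool's x, y, z in mm; "gripper": the closure, from -1 (fully open) to 1 (shut). In form: [{"ax": .., "ay": .., "az": .., "dx": .., "dy": .., "dz": .., "gripper": ..}, ...]. A call has exactly 8 rows; each row shifts and turns the commanded pose from where the row before left it, along the tool's axes as they then stand; what a row does not reach is not made up. A row lasts 1/8 s, in which the tool goes at most 62.5 mm and 10.7 degrees, less where a joint would pass 70% of its speed; a pose out of reach is approached as far as the arm can. A call is refused whole if a number of a shift passes 62.5 or a number of a turn 0.188, either way. A call with a gripper value outside its range is refused whole. The fingers move at their own pace and stop on an object; "squeeze" is the grip in N (left out, the last holds). Time passes only in rows, so rows that do not move let the fingers close, or fill a call up. It gives the time, the measured TCP pose, the force, the opening and the grip force at its end, in the units of the state.
- r.read_state(): the state, without advancing time (a new reading comes with each control period).
- r.camera(name): name is "scene" or "top" or "wrist"; returns the picture (384x512x3 uint8, red, green, blue); there is no depth.
- r.calibration(name): a dict with "intrinsics" (3x3 intrinsics, pixels), "rvec" (rotation vector, rad) and "tvec" (3), from world to camera coordinates, as OpenCV has them. Camera axes: x right, y down, z forward; pixel columns grow to the right and rows downward; lengths in m; the calibration is good to about 2 mm. A picture is of the moment at which its call begins: read the wrist's pose just before it. calibration takes no time and is no camera call; for the wrist camera it gives the pose at the moment of the call.
- r.sign_off(): hands the job in; it is judged then, once.
The state is a dict: "clock": time; "joint_positions": joint angles; "joint_velocities": joint speeds; "joint_efforts": joint torques, N m; "tool_pos": TCP position; "ee_rot": TCP orientation; "ft_force": force on the tool from outside, world axes, zero at the start; "moment": the same for the moment, N m; "width": finger opening in m; "grip_force": force on a finger pad.
Only numpy, scipy, OpenCV 4.12 (cv2) and the standard library are available. Lean on these libraries where they do the work, as an engineer would, in place of code of your own. Each camera call takes 0.05 s, during which the arm holds its last target. There are 200 camera calls.

## Task

Take the grey tray by its rim and tip it so that all four loose white stoppers slide together into the corner with the pouring lip, and keep holding it tipped like that so I can pick them out with the tweezers: the program finishes while the gripper is still holding the tray. Tip it squarely towards the lip, so that this corner stays down at the bench and every other corner is clearly raised. The stoppers are rinsed clean, so do not touch them, and leave the other things on the bench where they are.

Things in the scene. Friction and masses are not known exactly. Their poses are not given: they have to be found in the camera images.
- tray: Loose shallow grey plastic tray, about 0.25 kg. Origin: centre of its underside; z up, x along its long side. Inner floor 210 (x) by 150 mm (y), 3 mm thick; upright walls 3 mm thick, 45 mm high; with rim 234 by 174 mm overall. Its +x +y corner is cut off at 45 degrees and drawn out into a pouring lip.
- rim_end (a point): on top of the rim, middle of the short side away from the lip, at (-111, 0, 45) mm in the tray frame. The turned-down rim runs round all walls except the cut corner; wall and rim together are 12 mm thick (inner wall face outwards), the rim is 14 mm high (31 to 45 mm above the underside): pinch it from above
- rim_side (a point): the same, middle of the long side away from the lip, at (0, -81, 45) mm in the tray frame
- lip_corner (a point): the lip corner inside: middle of the cut, on top of the inner floor, at (90, 60, 3) mm in the tray frame. The cut takes 30 mm off each inner wall; there the wall is 34 mm high, and the lip slopes out 17 mm to a height of 46 mm
- lip_foot (a point): underside of the lip corner: middle of the cut's straight bottom edge (46 mm long), at (92, 62, 0) mm in the tray frame; the tray can be tipped about this edge while it stays on the bench
- far_foot (a point): underside of the corner diagonally across from the lip, at (-108, -78, 0) mm in the tray frame
- long_foot (a point): underside of the corner at the other end of the lip's long wall, at (-108, 78, 0) mm in the tray frame
- short_foot (a point): underside of the corner at the other end of the lip's short wall, at (108, -78, 0) mm in the tray frame
- stopper0_mid (a point): middle (on the axis within 2 mm) of a loose white PTFE taper stopper, 14 g, lying in the tray: octagonal head 20 mm across and 10 mm long, tapered plug 14.5 to 12 mm, 33 mm long overall. Slippery: it slides on the floor once the tray is tipped 8 to 12 degrees, along a wall from about 20; 25 to 35 packs them well into the corner
- stopper1_mid (a point): the same on the second stopper
- stopper2_mid (a point): the same on the third stopper
- stopper3_mid (a point): the same on the fourth stopper
- beaker: bystander: empty glass beaker, 66 mm across, 85 mm high; origin under its centre
- jar: bystander: amber glass jar with screw cap, 68 mm across, 115 mm high; origin under its centre
- tweezers: bystander: steel tweezers lying flat, 125 mm long, 9 mm high; origin under the middle
- vessel_lid: bystander: flat round white lid of a titration vessel with five sockets, 92 mm across, 21 mm high; origin under its centre

How it is judged:
On the way:
1. the tray is gripped and the corner opposite the lip is raised more than 25 mm while the lip corner stays within 15 mm of the bench (contact force between the fingers and tray above 10 N and height (world z) of far_foot above 0.025 m and height (world z) of lip_foot below 0.015 m), for 0.1 s.
At the end, for the whole second after the job is handed in: Gripper holding the tray, all still: tray tipped 12 to 50 degrees, underside of its lip corner under 15 mm, neighbouring corners over 22 mm and opposite corner over 45 mm above the bench; middle of every stopper within 100 mm of the lip corner; tray leaning on none of the bystanders (distance between each of stopper0_mid, stopper1_mid, stopper2_mid, stopper3_mid and lip_corner below 0.1 m and angle between tray's own z axis and vertical between 0.21 and 0.87 rad and height (world z) of lip_foot below 0.015 m and height (world z) of each of long_foot, short_foot above 0.022 m and height (world z) of far_foot above 0.045 m and contact force between the fingers and tray above 10 N and contact force between tray and beaker below 0.3 N and contact force between tray and jar below 0.3 N and contact force between tray and tweezers below 0.3 N and contact force between tray and vessel_lid below 0.3 N and linear speed of tray below 0.02 m/s and linear speed of each of stopper0, stopper1, stopper2, stopper3 below 0.03 m/s); the arm keeps its last pose, push and grip.
It fails at once if the gripper touches a stopper with more than 0.5 N (contact force between any of the fingers, the arm and stopper0 above 0.5 N or contact force between any of the fingers, the arm and stopper1 above 0.5 N or contact force between any of the fingers, the arm and stopper2 above 0.5 N or contact force between any of the fingers, the arm and stopper3 above 0.5 N).
It fails at once if the beaker, jar, tweezers or vessel lid is moved more than 20 mm (distance of any of beaker, jar, tweezers, vessel_lid from where it was at the start of the episode above 0.02 m).
It also fails if it takes over 38 s, if anything falls off the work surface, if the arm or the gripper's body presses on something with over 40 N, if the wrist force passes 120 N, or if a joint passes its speed limit or range.

## Working session

There is one attempt and no reset: what is moved stays moved. The work goes in short steps, Python scripts to look and compute and a tool call to move; the robot and the scene stay as the last step left them, time stands still between calls to the robot, and variables do not carry over. Pictures are saved under pics/ and viewed, at most 10 in all, crops included, and the job is handed in when it is done.

Besides the shell and the picture viewer there is one more tool, called after ">>>" as a command line: name --argument value ..., lists and objects as JSON in quotes. step_arm: Moves the arm, as the interface text tells. Its arguments: {"type":"object","properties":{"motion":{"type":"array","items":{"type":"object","properties":{"ax":{"type":"number"},"ay":{"type":"number"},"az":{"type":"number"},"dx":{"type":"number"},"dy":{"type":"number"},"dz":{"type":"number"},"gripper":{"type":"number"}}}},"squeeze":{"type":"number"}},"required":["motion"]}

```bash
ls; mkdir -p pics
python3 - <<'E'
from plant import r
import cv2
for n in("top","scene"):
    cv2.imwrite(f"pics/{n}0.png",r.camera(n)[:,:,::-1]); c=r.calibration(n); print(n,c)
s=r.read_state(); print(s)
E
```

```text
pics
top {'intrinsics': array([[455.68352499,   0.        , 258.4803187 ],
       [  0.        , 455.68352499, 184.09557335],
       [  0.        ,   0.        ,   1.        ]]), 'rvec': array([ 2.14662336, -2.20572364,  0.1006243 ]), 'tvec': array([0.0103417 , 0.56489954, 1.26770639])}
scene {'intrinsics': array([[398.04551097,   0.        , 254.29388071],
       [  0.        , 398.04551097, 186.18645428],
       [  0.        ,   0.        ,   1.        ]]), 'rvec': array([ 2.19284601,  0.83449706, -0.38788675]), 'tvec': array([-0.39522649, -0.21871831,  1.44255989])}
{'clock': 0.1, 'joint_positions': array([-1.24699901e+00,  1.26325948e-01, -4.04882283e-02,  1.40541025e+00,
       -2.25164937e-05,  1.57078656e+00]), 'joint_velocities': array([ 2.56054618e-03, -1.69801841e-03,  2.61660756e-03, -1.21947045e-04,
        1.04978267e-03,  8.74221023e-05]), 'joint_efforts': array([-2.45495597e-03, -4.36902952e+01,  3.53606236e+01,  1.37768540e-02,
       -6.01763759e-05,  7.41657146e-06]), 'tool_pos': array([ 0.16691628, -0.49737421,  0.23061166]), 'ee_rot': array([[ 9.48030948e-01,  3.18177772e-01, -4.75722017e-04],
       [ 3.18178127e-01, -9.48029992e-01,  1.34671953e-03],
       [-2.25025214e-05, -1.42809613e-03, -9.99998980e-01]]), 'ft_force': array([ 0.0159818 , -0.37161261, -0.04616902]), 'moment': array([-0.025981  , -0.00146249,  0.01864361]), 'grip_force': 0.0, 'width': 0.0853404983367966}
```

View pics/top0.png

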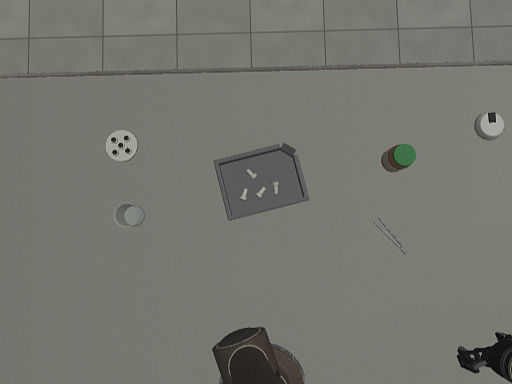

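View pics/scene0.png

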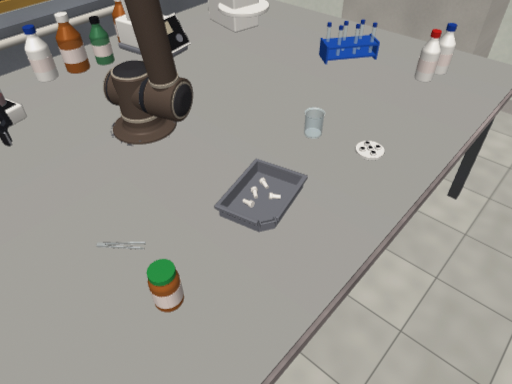

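The top view shows the tray at about (262,182) with the lip corner up-right at (289,149). So tray x runs along world -y and tray y along world +x. The four stoppers are near (251,174), (243,194), (261,192) and (276,187), and the bystanders are well clear. The scene view agrees, with the lip at (265,222).

I'll measure the tray from the rim outline.

```bash
cat > h.py <<'E'
import numpy as np,cv2
from plant import r
def ray(n,px,z,c=None):
    c=c or r.calibration(n); R=cv2.Rodrigues(c["rvec"])[0]; o=-R.T@c["tvec"]
    u=cv2.undistortPoints(np.float32(px).reshape(-1,1,2),c["intrinsics"],None).reshape(-1,2)
    d=np.c_[u,np.ones(len(u))]@R
    return o+d*((z-o[2])/d[:,2])[:,None]
E
python3 - <<'E'
from h import *
im=cv2.imread("pics/top0.png"); g=cv2.cvtColor(im,6)
print(g[182,205:235],g[182,295:320])
m=np.uint8(g<88); m[:120]=0;m[240:]=0;m[:,:190]=0;m[:,330:]=0
cs=cv2.findContours(m,0,1)[0]; c=max(cs,key=cv2.contourArea); print(cv2.contourArea(c),cv2.boundingRect(c))
P=ray("top",c.reshape(-1,2).astype(float),.045)[:,:2].astype(np.float32)
rc=cv2.minAreaRect(P); print(rc, cv2.boxPoints(rc))
h=cv2.approxPolyDP(c,3,True).reshape(-1,2); print(h,ray("top",h.astype(float),.045).round(3))
w=cv2.inRange(im,(110,110,110),(255,255,255)); mm=np.zeros_like(m); cv2.drawContours(mm,[c],-1,1,-1); mm=cv2.erode(mm,np.ones((9,9)))
n,l,s,ce=cv2.connectedComponentsWithStats(w*mm); print(s[1:,4],ray("top",ce[1:],.012).round(3))
E
```

```text
[121 120 120 119 123 117 120 120 121 117 120 122 122 109  70  88  93  93
  60  95  90  91  90  91  90  90  91  88  95  88] [ 94  91  94  99  44  57  96  93  97  94 114 125 123 119 122 122 122 120
 121 121 122 124 122 120 122]
360.5 (218, 143, 87, 73)
((0.5806015133857727, -0.014908269047737122), (0.160552978515625, 0.21948502957820892), 12.65958023071289) [[ 0.47822565  0.07457311]
 [ 0.52632755 -0.1395761 ]
 [ 0.6829774  -0.10438965]
 [ 0.6348755   0.10975957]]
[[293 148]
 [284 143]
 [280 148]
 [218 163]
 [231 215]
 [219 166]
 [280 150]
 [293 159]
 [303 197]] [[ 0.663 -0.105  0.045]
 [ 0.677 -0.08   0.045]
 [ 0.664 -0.068  0.045]
 [ 0.626  0.107  0.045]
 [ 0.479  0.074  0.045]
 [ 0.617  0.104  0.045]
 [ 0.658 -0.068  0.045]
 [ 0.631 -0.104  0.045]
 [ 0.524 -0.128  0.045]]Traceback (most recent call last):
  File "<stdin>", line 10, in <module>
  File "h.py", line 5, in ray
    u=cv2.undistortPoints(np.float32(px).reshape(-1,1,2),c["intrinsics"],None).reshape(-1,2)
      ~~~~~~~~~~~~~~~~~~~^^^^^^^^^^^^^^^^^^^^^^^^^^^^^^^^^^^^^^^^^^^^^^^^^^^^^
cv2.error: OpenCV(4.12.0) /io/opencv/modules/calib3d/src/undistort.dispatch.cpp:347: error: (-215:Assertion failed) CV_IS_MAT(_src) && CV_IS_MAT(_dst) && (_src->rows == 1 || _src->cols == 1) && (_dst->rows == 1 || _dst->cols == 1) && _src->cols + _src->rows - 1 == _dst->rows + _dst->cols - 1 && (CV_MAT_TYPE(_src->type) == CV_32FC2 || CV_MAT_TYPE(_src->type) == CV_64FC2) && (CV_MAT_TYPE(_dst->type) == CV_32FC2 || CV_MAT_TYPE(_dst->type) == CV_64FC2) in function 'cvUndistortPointsInternal'
```

```bash
cat > meas.py <<'E'
from h import *
im=cv2.imread("pics/top0.png"); g=cv2.cvtColor(im,6)
m=np.uint8(g<107); m[:120]=0;m[240:]=0;m[:,:190]=0;m[:,330:]=0
c=max(cv2.findContours(m,0,1)[0],key=cv2.contourArea); print(cv2.contourArea(c),cv2.boundingRect(c))
P=ray("top",c.reshape(-1,2).astype(float),.045)[:,:2]
th=np.deg2rad(12.66-90); ctr=np.array([.58,-.012])
for k in range(4):
    ex=np.array([np.cos(th),np.sin(th)]); ey=np.array([-ex[1],ex[0]]); q=(P-ctr)@np.c_[ex,ey]
    L={}
    for nm,a,s,h,lo,hi in(("x+",0,1,117,-70,25),("x-",0,-1,117,-70,70),("y+",1,1,87,-95,45),("y-",1,-1,87,-95,95)):
        d=s*q[:,a]; t=q[:,1-a]; k_=(abs(d-h/1e3)<.009)&(t>lo/1e3)&(t<hi/1e3)
        L[nm]=np.polyfit(t[k_],q[k_,a],1)
    o=[(L["x+"][1]+L["x-"][1])/2,(L["y+"][1]+L["y-"][1])/2]
    print({a:b.round(4) for a,b in L.items()},o)
    ctr=ctr+o[0]*ex+o[1]*ey; th+=np.mean([L["y-"][0],L["y+"][0],-L["x-"][0],-L["x+"][0]])
ex=np.array([np.cos(th),np.sin(th)]); ey=np.array([-ex[1],ex[0]])
print("ctr",ctr,"deg",np.rad2deg(th),ex,ey)
np.save("tray.npy",np.r_[ctr,th])
w=np.uint8(g>125); mm=np.zeros_like(m); cv2.drawContours(mm,[c],-1,1,-1); mm=cv2.erode(mm,np.ones((9,9)))
n,l,s,ce=cv2.connectedComponentsWithStats(w*mm); S=ray("top",ce[1:],.012)[:,:2]
print(s[1:,4],((S-ctr)@np.c_[ex,ey]).round(3))
E
python3 meas.py
```

```text
5032.0 (213, 142, 97, 79)
{'x+': array([-0.0069,  0.1149]), 'x-': array([-0.0035, -0.1171]), 'y+': array([-0.002 ,  0.0811]), 'y-': array([ 0.0021, -0.0916])} [np.float64(-0.001076236779744888), np.float64(-0.005248717157197609)]
{'x+': array([-0.0021,  0.1161]), 'x-': array([-0.0009, -0.116 ]), 'y+': array([-0.0044,  0.0863]), 'y-': array([-0.0006, -0.0864])} [np.float64(3.8918651631511536e-05), np.float64(-2.586868152892191e-05)]
{'x+': array([0.0002, 0.1161]), 'x-': array([-0.0014, -0.116 ]), 'y+': array([-0.0039,  0.0863]), 'y-': array([-0.0001, -0.0863])} [np.float64(1.0099992980343309e-05), np.float64(-1.901349453090062e-07)]
{'x+': array([-0.0005,  0.116 ]), 'x-': array([-0.0012, -0.116 ]), 'y+': array([-0.0032,  0.0863]), 'y-': array([ 0.0006, -0.0863])} [np.float64(1.0350308913192885e-05), np.float64(-1.4384631385339075e-07)]
ctr [ 0.57463061 -0.01216397] deg -77.27053107419431 [ 0.22034792 -0.97542134] [0.97542134 0.22034792]
[37 39 41 44] [[-0.021  0.028]
 [ 0.037 -0.027]
 [-0.008 -0.03 ]
 [-0.056 -0.025]]
```

>>> step_arm --motion '[{"dx":29,"dy":-23,"gripper":0.3},{"dx":29,"dy":-23,"gripper":0.3},{"dx":29,"dy":-23,"gripper":0.3},{"dx":29,"dy":-23,"gripper":0.3},{"dx":29,"dy":-23,"gripper":0.3},{"dx":29,"dy":-23,"gripper":0.3},{"dx":29,"dy":-23,"gripper":0.3},{"dx":29,"dy":-23,"gripper":0.3}]' --squeeze 60

```text
schema error: expected keys ax, ay, az, dx, dy, dz, gripper
```

>>> step_arm --motion '[{"dx":29,"dy":-23,"gripper":0.3},{"dx":29,"dy":-23,"gripper":0.3},{"dx":29,"dy":-23,"gripper":0.3},{"dx":29,"dy":-23,"gripper":0.3},{"dx":29,"dy":-23,"gripper":0.3},{"dx":29,"dy":-23,"gripper":0.3},{"dx":29,"dy":-23,"gripper":0.3},{"dx":29,"dy":-23,"gripper":0.3}]'

```text
schema error: expected keys ax, ay, az, dx, dy, dz, gripper
```

>>> step_arm --motion '[{"az":-0.184,"dz":10,"gripper":0.3},{"az":-0.184,"dz":10,"gripper":0.3},{"az":-0.184,"dz":10,"gripper":0.3},{"az":-0.184,"dz":10,"gripper":0.3},{"az":-0.184,"dz":10,"gripper":0.3},{"az":-0.184,"dz":10,"gripper":0.3},{"az":-0.184,"dz":10,"gripper":0.3},{"az":-0.184,"dz":10,"gripper":0.3}]'

```text
schema error: expected keys ax, ay, az, dx, dy, dz, gripper
```

```bash
cat > rel.py <<'E'
from h import *
t=np.load("tray.npy"); ex=np.r_[np.cos(t[2]),np.sin(t[2]),0]; ey=np.r_[-ex[1],ex[0],0]; T=np.c_[ex,ey,[0,0,1]]; o=np.r_[t[:2],0]
s=r.read_state(); R=s["ee_rot"]
goal=o+T@[-.032,-.081,.017]
print(s["clock"],s["joint_positions"].round(2),"tcp in tray mm",(1e3*T.T@(s["tool_pos"]-o)).round(1),"w",s["width"],s["grip_force"],s["ft_force"].round(1))
print("R in tray",(T.T@R).round(3).tolist(),"shift to goal",(1e3*R.T@(goal-s["tool_pos"])).round(1))
Rg=np.c_[-ex,ey,[0,0,-1]]; Rg=Rg if (Rg[:,1]@R[:,1])>0 else np.c_[ex,-ey,[0,0,-1]]
print("turn",cv2.Rodrigues(R.T@Rg)[0].ravel().round(3))
E
python3 rel.py; python3 -c "
from h import *
cv2.imwrite('pics/w1.png',r.camera('wrist')[:,:,::-1])"
```

```text
0.1 [-1.25  0.13 -0.04  1.41 -0.    1.57] tcp in tray mm [ 383.4 -504.6  230.6] w 0.0853404983367966 0.0 [ 0.  -0.4 -0. ]
R in tray [[-0.101, 0.995, -0.001], [0.995, 0.101, -0.0], [-0.0, -0.001, -1.0]] shift to goal [ 463.6 -370.   214.1]
turn [-1.000e-03 -1.000e-03 -1.469e+00]
```

View pics/w1.png

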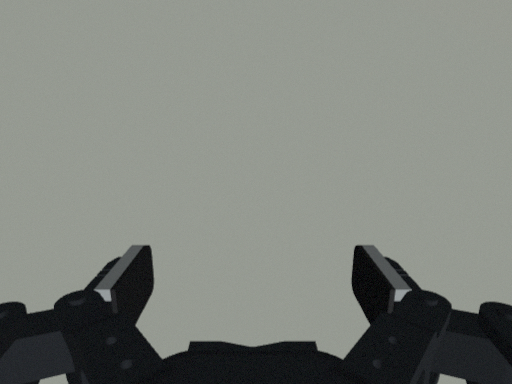

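The calls were refused because every row needs all seven keys, so nothing has moved. The wrist picture shows only bare bench between the open fingers.

>>> step_arm --motion '[{"ax":0,"ay":0,"az":0,"dx":29,"dy":-23,"dz":0,"gripper":0.3},{"ax":0,"ay":0,"az":0,"dx":29,"dy":-23,"dz":0,"gripper":0.3},{"ax":0,"ay":0,"az":0,"dx":29,"dy":-23,"dz":0,"gripper":0.3},{"ax":0,"ay":0,"az":0,"dx":29,"dy":-23,"dz":0,"gripper":0.3},{"ax":0,"ay":0,"az":0,"dx":29,"dy":-23,"dz":0,"gripper":0.3},{"ax":0,"ay":0,"az":0,"dx":29,"dy":-23,"dz":0,"gripper":0.3},{"ax":0,"ay":0,"az":0,"dx":29,"dy":-23,"dz":0,"gripper":0.3},{"ax":0,"ay":0,"az":0,"dx":29,"dy":-23,"dz":0,"gripper":0.3}]' --squeeze 60

```text
clock: 1.15
tool_pos: [0.3288, -0.2483, 0.2312]
ee_rot: [[0.948, 0.318, -0.0], [0.318, -0.948, 0.0], [-0.0, -0.0, -1.0]]
ft_force: [-0.7, -0.5, 0.6]
width: 0.0297
grip_force: 0.0
```

>>> step_arm --motion '[{"ax":0,"ay":0,"az":0,"dx":29,"dy":-23,"dz":0,"gripper":0.3},{"ax":0,"ay":0,"az":0,"dx":29,"dy":-23,"dz":0,"gripper":0.3},{"ax":0,"ay":0,"az":0,"dx":29,"dy":-23,"dz":0,"gripper":0.3},{"ax":0,"ay":0,"az":0,"dx":29,"dy":-23,"dz":0,"gripper":0.3},{"ax":0,"ay":0,"az":0,"dx":29,"dy":-23,"dz":0,"gripper":0.3},{"ax":0,"ay":0,"az":0,"dx":29,"dy":-23,"dz":0,"gripper":0.3},{"ax":0,"ay":0,"az":0,"dx":29,"dy":-23,"dz":0,"gripper":0.3},{"ax":0,"ay":0,"az":0,"dx":29,"dy":-23,"dz":0,"gripper":0.3}]'

```text
clock: 2.15
tool_pos: [0.4903, -0.0001, 0.2311]
ee_rot: [[0.948, 0.318, -0.0], [0.318, -0.948, -0.0], [-0.0, -0.0, -1.0]]
ft_force: [0.5, -0.2, 0.2]
width: 0.0297
grip_force: 0.0
```

>>> step_arm --motion '[{"ax":0,"ay":0,"az":-0.184,"dx":0,"dy":0,"dz":10,"gripper":0.3},{"ax":0,"ay":0,"az":-0.184,"dx":0,"dy":0,"dz":10,"gripper":0.3},{"ax":0,"ay":0,"az":-0.184,"dx":0,"dy":0,"dz":10,"gripper":0.3},{"ax":0,"ay":0,"az":-0.184,"dx":0,"dy":0,"dz":10,"gripper":0.3},{"ax":0,"ay":0,"az":-0.184,"dx":0,"dy":0,"dz":10,"gripper":0.3},{"ax":0,"ay":0,"az":-0.184,"dx":0,"dy":0,"dz":10,"gripper":0.3},{"ax":0,"ay":0,"az":-0.184,"dx":0,"dy":0,"dz":10,"gripper":0.3},{"ax":0,"ay":0,"az":-0.184,"dx":0,"dy":0,"dz":10,"gripper":0.3}]'

```text
clock: 3.15
tool_pos: [0.4896, -0.0012, 0.1507]
ee_rot: [[-0.229, 0.973, -0.001], [0.973, 0.229, -0.0], [0.0, -0.001, -1.0]]
ft_force: [0.3, 0.8, -0.3]
width: 0.0297
grip_force: 0.0
```

```bash
python3 rel.py; python3 -c "
from h import *
cv2.imwrite('pics/w2.png',r.camera('wrist')[:,:,::-1])"
```

```text
3.15 [-0.    0.07 -0.28  1.22 -0.    1.34] tcp in tray mm [-29.4 -80.5 150.7] w 0.02968758001598713 0.0 [ 0.3  0.8 -0.3]
R in tray [[-1.0, -0.009, -0.0], [-0.009, 1.0, -0.001], [0.0, -0.001, -1.0]] shift to goal [  2.6  -0.3 133.7]
turn [-0.001 -0.     0.009]
```

View pics/w2.png

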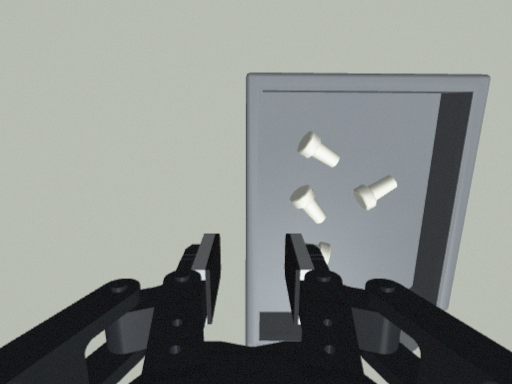

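The rim edge at column 255 sits midway between the fingers, and the stoppers are off to the side at (318,150), (308,205) and (375,190). Going down.

>>> step_arm --motion '[{"ax":0,"ay":0,"az":0.009,"dx":2.5,"dy":0,"dz":14,"gripper":0.3},{"ax":0,"ay":0,"az":0,"dx":0,"dy":0,"dz":14,"gripper":0.3},{"ax":0,"ay":0,"az":0,"dx":0,"dy":0,"dz":14,"gripper":0.3},{"ax":0,"ay":0,"az":0,"dx":0,"dy":0,"dz":14,"gripper":0.3},{"ax":0,"ay":0,"az":0,"dx":0,"dy":0,"dz":14,"gripper":0.3},{"ax":0,"ay":0,"az":0,"dx":0,"dy":0,"dz":14,"gripper":0.3},{"ax":0,"ay":0,"az":0,"dx":0,"dy":0,"dz":14,"gripper":0.3},{"ax":0,"ay":0,"az":0,"dx":0,"dy":0,"dz":0,"gripper":0.3}]'

```text
clock: 4.2
tool_pos: [0.4884, 0.0012, 0.052]
ee_rot: [[-0.214, 0.977, -0.002], [0.977, 0.214, 0.0], [0.001, -0.002, -1.0]]
ft_force: [-0.2, 0.1, 0.4]
width: 0.03
grip_force: 0.0
```

>>> step_arm --motion '[{"ax":0,"ay":0,"az":0,"dx":0,"dy":0,"dz":7,"gripper":0.3},{"ax":0,"ay":0,"az":0,"dx":0,"dy":0,"dz":7,"gripper":0.3},{"ax":0,"ay":0,"az":0,"dx":0,"dy":0,"dz":7,"gripper":0.3},{"ax":0,"ay":0,"az":0,"dx":0,"dy":0,"dz":7,"gripper":0.3},{"ax":0,"ay":0,"az":0,"dx":0,"dy":0,"dz":7,"gripper":0.3},{"ax":0,"ay":0,"az":0,"dx":0,"dy":0,"dz":0,"gripper":0.3},{"ax":0,"ay":0,"az":0,"dx":0,"dy":0,"dz":0,"gripper":0.3},{"ax":0,"ay":0,"az":0,"dx":0,"dy":0,"dz":0,"gripper":0.3}]'

```text
clock: 5.2
tool_pos: [0.4895, 0.0012, 0.0186]
ee_rot: [[-0.214, 0.977, 0.001], [0.977, 0.214, -0.0], [-0.0, 0.0, -1.0]]
ft_force: [-0.3, -0.5, 0.4]
width: 0.0299
grip_force: 0.0
```

```bash
python3 rel.py; python3 -c "
from h import *
cv2.imwrite('pics/w3.png',r.camera('wrist')[:,:,::-1])"
```

```text
5.2 [ 0.    0.15 -0.49  0.93 -0.    1.36] tcp in tray mm [-31.8 -80.1  18.6] w 0.029858039135948113 0.0 [-0.3 -0.5  0.4]
R in tray [[-1.0, 0.006, 0.0], [0.006, 1.0, 0.0], [-0.0, 0.0, -1.0]] shift to goal [ 0.2 -0.9  1.6]
turn [ 0.     0.    -0.006]
```

View pics/w3.png

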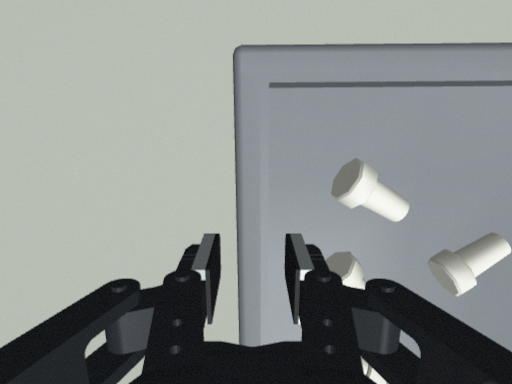

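The pads straddle the rim at about column 252, and the nearest stopper head at (345,265) is clear of the inner finger. I'll close and start tipping.

>>> step_arm --motion '[{"ax":0,"ay":0,"az":0,"dx":0,"dy":-0.8,"dz":1.5,"gripper":0.3},{"ax":0,"ay":0,"az":0,"dx":0,"dy":0,"dz":0,"gripper":0.5},{"ax":0,"ay":0,"az":0,"dx":0,"dy":0,"dz":0,"gripper":0.6},{"ax":0,"ay":0,"az":0,"dx":0,"dy":0,"dz":0,"gripper":1},{"ax":0,"ay":0,"az":0,"dx":0,"dy":0,"dz":0,"gripper":1},{"ax":0,"ay":0,"az":0,"dx":0,"dy":0,"dz":0,"gripper":1},{"ax":0,"ay":0,"az":0,"dx":0,"dy":0,"dz":0,"gripper":1},{"ax":0,"ay":0,"az":0,"dx":0,"dy":0,"dz":0,"gripper":1}]' --squeeze 80

```text
clock: 6.25
tool_pos: [0.4887, 0.0012, 0.0171]
ee_rot: [[-0.214, 0.977, 0.001], [0.977, 0.214, 0.0], [0.0, 0.001, -1.0]]
ft_force: [0.4, 1.8, 4.9]
width: 0.0106
grip_force: 78.6
```

```bash
python3 rel.py
```

```text
6.25 [ 0.    0.15 -0.49  0.92  0.    1.36] tcp in tray mm [-32.  -80.8  17.1] w 0.010576714577730696 78.60198855400085 [0.4 1.8 4.9]
R in tray [[-1.0, 0.006, -0.0], [0.006, 1.0, 0.001], [0.0, 0.001, -1.0]] shift to goal [ 0.  -0.2  0.1]
turn [ 0.001 -0.    -0.006]
```

>>> step_arm --motion '[{"ax":0.014,"ay":0.014,"az":0,"dx":-0.27,"dy":0.27,"dz":-3.8,"gripper":1},{"ax":0.014,"ay":0.014,"az":0,"dx":-0.27,"dy":0.27,"dz":-3.8,"gripper":1},{"ax":0.014,"ay":0.014,"az":0,"dx":-0.27,"dy":0.27,"dz":-3.8,"gripper":1},{"ax":0.014,"ay":0.014,"az":0,"dx":-0.27,"dy":0.27,"dz":-3.8,"gripper":1},{"ax":0.014,"ay":0.014,"az":0,"dx":-0.27,"dy":0.27,"dz":-3.8,"gripper":1},{"ax":0.014,"ay":0.014,"az":0,"dx":-0.27,"dy":0.27,"dz":-3.8,"gripper":1},{"ax":0.014,"ay":0.014,"az":0,"dx":-0.27,"dy":0.27,"dz":-3.8,"gripper":1},{"ax":0.014,"ay":0.014,"az":0,"dx":-0.27,"dy":0.27,"dz":-3.8,"gripper":1}]'

```text
clock: 7.25
tool_pos: [0.4929, -0.0018, 0.0471]
ee_rot: [[-0.207, 0.969, -0.134], [0.972, 0.219, 0.086], [0.112, -0.113, -0.987]]
ft_force: [-0.3, 0.7, -1.8]
width: 0.0107
grip_force: 77.8
```

```bash
python3 rel.py;python3 - <<'E'
from h import *
a=r.camera("scene")[130:260,190:340,::-1]; cv2.imwrite("pics/s2.png",cv2.resize(a,None,fx=4,fy=4,interpolation=cv2.INTER_CUBIC))
E
```

```text
7.25 [-0.05  0.25 -0.32  1.15  0.08  1.3 ] tcp in tray mm [-28.1 -77.5  47.1] w 0.010661409909755585 77.84646391868591 [-0.3  0.7 -1.8]
R in tray [[-0.994, -0.0, -0.113], [0.013, 0.994, -0.112], [0.112, -0.113, -0.987]] shift to goal [ 0.4 -0.1 30.5]
turn [-0.113 -0.113 -0.006]
```

View pics/s2.png

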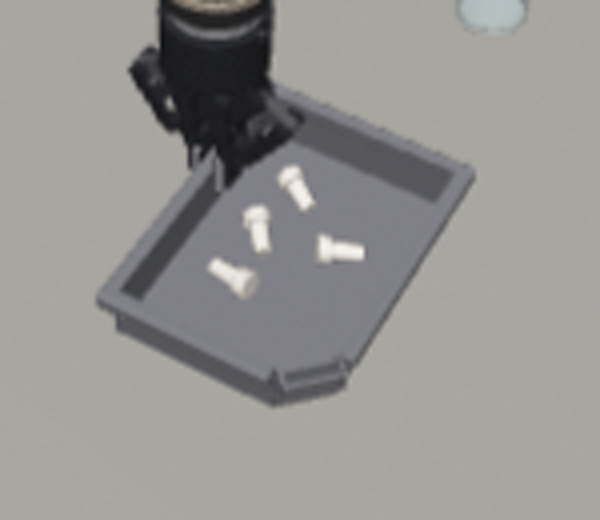

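The tray is tipped about 9° and held by the rim, with the lip at (310,385) on the bench and the stoppers just starting to slide. Continuing.

>>> step_arm --motion '[{"ax":0.014,"ay":0.014,"az":0,"dx":-0.27,"dy":0.27,"dz":-3.77,"gripper":1},{"ax":0.014,"ay":0.014,"az":0,"dx":-0.27,"dy":0.27,"dz":-3.77,"gripper":1},{"ax":0.014,"ay":0.014,"az":0,"dx":-0.27,"dy":0.27,"dz":-3.77,"gripper":1},{"ax":0.014,"ay":0.014,"az":0,"dx":-0.27,"dy":0.27,"dz":-3.77,"gripper":1},{"ax":0.014,"ay":0.014,"az":0,"dx":-0.27,"dy":0.27,"dz":-3.77,"gripper":1},{"ax":0.014,"ay":0.014,"az":0,"dx":-0.27,"dy":0.27,"dz":-3.77,"gripper":1},{"ax":0.014,"ay":0.014,"az":0,"dx":-0.27,"dy":0.27,"dz":-3.77,"gripper":1},{"ax":0.014,"ay":0.014,"az":0,"dx":-0.27,"dy":0.27,"dz":-3.77,"gripper":1}]'

```text
clock: 8.3
tool_pos: [0.5011, -0.007, 0.0757]
ee_rot: [[-0.184, 0.947, -0.263], [0.958, 0.233, 0.169], [0.221, -0.221, -0.95]]
ft_force: [0.1, -0.7, -2.4]
width: 0.0109
grip_force: 78.0
```

>>> step_arm --motion '[{"ax":0.014,"ay":0.014,"az":0,"dx":-0.27,"dy":0.27,"dz":-3.77,"gripper":1},{"ax":0.014,"ay":0.014,"az":0,"dx":-0.27,"dy":0.27,"dz":-3.77,"gripper":1},{"ax":0.014,"ay":0.014,"az":0,"dx":-0.27,"dy":0.27,"dz":-3.77,"gripper":1},{"ax":0.014,"ay":0.014,"az":0,"dx":-0.27,"dy":0.27,"dz":-3.77,"gripper":1},{"ax":0.014,"ay":0.014,"az":0,"dx":-0.27,"dy":0.27,"dz":-3.77,"gripper":1},{"ax":0.014,"ay":0.014,"az":0,"dx":-0.27,"dy":0.27,"dz":-3.77,"gripper":1},{"ax":0.014,"ay":0.014,"az":0,"dx":-0.27,"dy":0.27,"dz":-3.77,"gripper":1},{"ax":0.014,"ay":0.014,"az":0,"dx":-0.27,"dy":0.27,"dz":-3.77,"gripper":1}]'

```text
clock: 9.3
tool_pos: [0.5131, -0.0147, 0.1025]
ee_rot: [[-0.148, 0.91, -0.386], [0.934, 0.257, 0.247], [0.324, -0.324, -0.889]]
ft_force: [0.3, 0.0, -2.3]
width: 0.0106
grip_force: 78.1
```

>>> step_arm --motion '[{"ax":0.014,"ay":0.014,"az":0,"dx":-0.27,"dy":0.27,"dz":-3.77,"gripper":1},{"ax":0.014,"ay":0.014,"az":0,"dx":-0.27,"dy":0.27,"dz":-3.77,"gripper":1},{"ax":0,"ay":0,"az":0,"dx":0,"dy":0,"dz":0,"gripper":1},{"ax":0,"ay":0,"az":0,"dx":0,"dy":0,"dz":0,"gripper":1},{"ax":0,"ay":0,"az":0,"dx":0,"dy":0,"dz":0,"gripper":1},{"ax":0,"ay":0,"az":0,"dx":0,"dy":0,"dz":0,"gripper":1},{"ax":0,"ay":0,"az":0,"dx":0,"dy":0,"dz":0,"gripper":1},{"ax":0,"ay":0,"az":0,"dx":0,"dy":0,"dz":0,"gripper":1}]'

```text
clock: 10.3
tool_pos: [0.5164, -0.0168, 0.1087]
ee_rot: [[-0.137, 0.9, -0.415], [0.927, 0.264, 0.265], [0.348, -0.348, -0.87]]
ft_force: [0.1, 0.1, -2.1]
width: 0.0106
grip_force: 78.1
```

```bash
python3 rel.py;python3 - <<'E'
from h import *
a=r.camera("scene")[130:260,190:340,::-1]; cv2.imwrite("pics/s3.png",cv2.resize(a,None,fx=4,fy=4,interpolation=cv2.INTER_CUBIC))
E
```

```text
10.3 [-0.15  0.53  0.12  1.64  0.2   1.16] tcp in tray mm [ -8.3 -57.8 108.7] w 0.010647377652774171 78.09125004569069 [ 0.1  0.1 -2.1]
R in tray [[-0.935, -0.059, -0.35], [0.071, 0.936, -0.346], [0.348, -0.348, -0.87]] shift to goal [-11.4  11.6  96.1]
turn [-0.363 -0.365 -0.006]
```

View pics/s3.png

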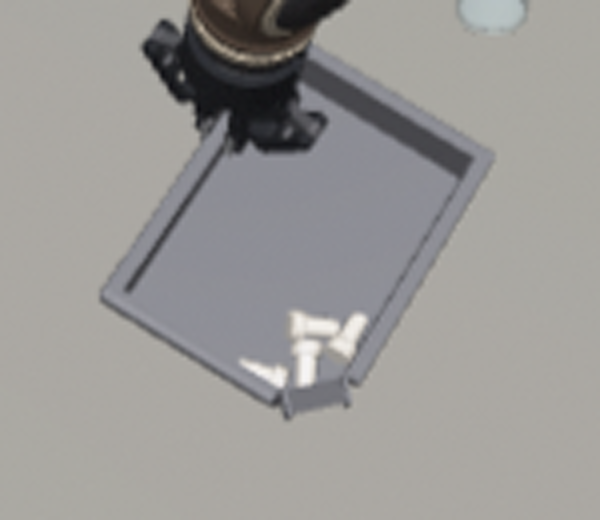

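All four stoppers are packed by the lip at (245–365, 315–385), and the lip is on the bench. A quick numeric check comes next, before handing in.

```bash
cat > chk.py <<'E'
from h import *
t=np.load("tray.npy"); ex=np.r_[np.cos(t[2]),np.sin(t[2]),0]; ey=np.r_[-ex[1],ex[0],0]; T0=np.c_[ex,ey,[0,0,1]]
G0=np.c_[[-1,.006,0],[.006,1,.001],[0,.001,-1]]; p0=np.array([-.032,-.0808,.0171])   # grasp in tray
s=r.read_state(); T=s["ee_rot"]@G0.T; o=s["tool_pos"]-T@p0
for n,p in dict(lip=(92,62,0),far=(-108,-78,0),long=(-108,78,0),short=(108,-78,0)).items(): print(n,(1e3*(o+T@(np.array(p)/1e3))[2]).round(1))
for cam in("scene","top"):
    im=r.camera(cam); c=r.calibration(cam); R=cv2.Rodrigues(c["rvec"])[0]; C=-R.T@c["tvec"]
    w=np.uint8(im.min(2)>165)
    ys,xs=np.nonzero(w); u=cv2.undistortPoints(np.float32(np.c_[xs,ys]).reshape(-1,1,2),c["intrinsics"],None).reshape(-1,2)
    d=np.c_[u,np.ones(len(u))]@R@T; q=T.T@(C-o); P=q+d*((.013-q[2])/d[:,2])[:,None]
    k=(abs(P[:,0])<.12)&(abs(P[:,1])<.09); P=P[k]
    dist=np.linalg.norm(P-[.09,.06,.003],axis=1); print(cam,len(P),"max pixel dist from lip",dist.max().round(3),"range",P.min(0).round(3),P.max(0).round(3))
    pr=cv2.projectPoints((o+T@np.array([.098,.068,.037]))[None],c["rvec"],c["tvec"],c["intrinsics"],None)[0].ravel(); print("lip wall top px",pr)
E
python3 chk.py
```

```text
lip 0.8
far 119.4
long 65.3
short 43.8
scene 239 max pixel dist from lip 0.068 range [0.023 0.01  0.013] [0.098 0.072 0.013]
lip wall top px [269.02416332 230.01872275]
top 11 max pixel dist from lip 0.064 range [0.027 0.062 0.013] [0.041 0.068 0.013]
lip wall top px [291.51960858 144.00498387]
```

```bash
python3 -c "
from plant import r
print(r.sign_off())"
```

```text
the job is handed in; nothing more can be done
None
```

The job is handed in with the gripper still holding the tray, tipped about 29° squarely towards the lip: the lip corner is at the bench, the other corners are about 44, 65 and 119 mm up (worked out from the arm pose), all four stoppers lie within about 70 mm of the lip corner, and the gripper was kept clear of the stoppers and bystanders.

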